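Lock a filter cartridge into the dust extractor's bayonet collar

ROBOT

A 6-joint arm with a two-finger parallel gripper is mounted at the origin on the work surface. World frame = base frame: x ahead of the robot, y to its left, z up, the work surface at z = 0. Lengths are in m, angles in rad, forces in N, time in s.
With the tool pointing down it reaches from about 0.35 to 0.775 m from the base axis. Payload 7.3 kg.
Tool frame: the origin (TCP) lies between the finger pads; the fingertips stand 25 mm ahead of it and the grasp point (between the pads) lies 6 mm ahead of it; y points along the fingers, z is the direction in which the jaws open and shut, and the axes are right-handed (so a half turn about y gives the same grasp; the last joint's range is limited). The gripper opens to 92 mm and grips with 3 to 60 N. Pads are 19 mm wide; open, the fingers measure 130 mm over their backs; the gripper's body (75 mm by 190 mm) begins 47 mm behind the grasp point.
Start: joints at [1.04, 0.342, 1.524, -0, 1.275, -0.146], TCP at [0.197, 0.487, 0.252] pointing down, gripper open.
Joint ranges: [-2.53, 2.53], [-0.77, 2.02], [0.04, 2.7], [-1, 4.14], [0.28, 2.66], [-3.11, 3.11]. Speed limits (rad/s): [2.57, 2.57, 3.14, 3.14, 3.14, 3.14].

INTERFACE

Orientations are given as [roll, pitch, yaw] about the fixed x, y, z axes, in that order (R = Rz(yaw) Ry(pitch) Rx(roll)).
In Python, from cell import sensors, read_camera, hand_in gives the robot as it stands. The module is installed in compiled form; this text tells all that it offers.
- The arm moves only by the tool send_rows, never from a script. Its argument "motion" is a list that holds one entry, the list of rows, each a list of 4 numbers: the shift along the tool's x, y, z in m, then the turn about the tool's y in degrees. In form: [[[tx, ty, tz, twist], ...]]. A call has 1 to 8 rows; each row is the pose to reach, as a shift and turn from the pose measured when the call began, along the tool's axes at that moment; what a row does not reach only later rows make up. A row lasts 1/10 s, in which the tool goes at most 50 mm and 8.59 degrees, less where a joint would pass 70% of its speed; a pose out of reach is approached as far as the arm can. A call with a gripper value outside its range is refused whole. "gripper" is the opening, from 0 (shut) to 1 (fully open), set as the call begins (left out, the last holds). The fingers move at their own pace and stop on an object; "grip_force" is the grip in N (left out, the last holds). Time passes only in rows, so rows that repeat a pose let the fingers close. It gives the time, the measured TCP pose, the force and the opening at its end, in the units of the state.
- sensors.observe(): the state, without advancing time (a new reading comes with each control period).
- read_camera(name): name is "scene" or "top" or "wrist"; returns a dict with "frame" (400x640x3 uint8, red, green, blue), "fx", "fy", "cx", "cy" (pixels), "extrinsics" (4x4, takes a point from world to camera coordinates). Camera axes: x right, y up, looking along -z (the intrinsics and any distortion apply to the point x, -y, -z); pixel columns grow to the right and rows downward; lengths in m; the calibration is good to about 2 mm. A picture is of the moment at which its call begins. There is no depth.
- hand_in(): hands the job in, once; it reports no verdict.
The state is a dict: "time": time; "qpos": joint angles; "qvel": joint speeds; "joint_efforts": joint torques, N m; "tool_pos": TCP position; "tool_rot": TCP orientation; "contact_force": force on the tool from outside, world axes, zero at the start; "torque": the same for the moment, N m; "opening": finger opening in m.
Only numpy, scipy, OpenCV 4.12 (cv2) and the standard library are available. Lean on these libraries where they do the work, as an engineer would, in place of code of your own. Each camera call takes 0.05 s, during which the arm holds its last target.

TASK

Fit the filter cartridge that has two lugs to the dust extractor: hang it in the collar by lowering its lugs through the two gaps in the rim, then twist it clockwise (seen from above) under the rim until the lugs drop into their locking notches. Leave it fully home and let go; leave the three-lugged and the lugless cartridges standing where they are.

Things in the scene. Friction and masses are not known exactly. Their poses are not given: they have to be found in the camera images.
- two_lug_grip (a point): White filter can, 76 mm across, 68 high, 0.25 kg, upright on bench. On top a black bar handle: 70 long (x), 22 thick (y), 40 high. Two black lugs stick out along +x and -x, in line with the handle, to 58 mm from the axis; 14 wide, 8 thick, underside 26 above can's underside. Point: centre of handle, 88 above can's underside. Fitted: 36 mm above socket point with lugs on ledge, 24 locked.
- socket (a point): Centre of rim top of the aluminium collar (144 mm across) on a fixed grey drum (210 across), 122 above bench; z up. Bore 90 across, floor 64 below. Entry gaps on +x and -x, 48 deg wide, out to 65 mm from axis, floor (ledge) 26 below. Clockwise from above a track runs under the rim (cover 6 below) to a notch 16 deeper than the ledge, centred 60 deg from the gap, 36 deg wide; end stop at 78 deg.
- three_lug_grip (a point): White cartridge, size and handle as two_lug (can 76 mm across, 68 high, black bar handle on top), standing upright, but with three black lugs 120 degrees apart. Point: centre of its handle, 88 mm above its underside. Not wanted; leave it.
- plain_grip (a point): White cartridge, size and handle as two_lug (can 76 mm across, 68 high, black bar handle on top), standing upright, but with no lugs. Point: centre of its handle, 88 mm above its underside. Not wanted; leave it.
Things that resemble listed ones, but are neither listed nor needed, are in the scene too. Leave any blue, pink or red look-alike of the part that bears two_lug_grip alone.

How it is judged:
By the outcome, as a careful person would: the job done as asked, in the order asked, and still so for the second after the job is handed in, with the robot touching nothing.
It also fails if it takes over 42 s, if anything falls off the work surface, if the arm or the gripper's body presses on something with over 40 N, if the wrist force passes 120 N, or if a joint passes its speed limit or range.

## Working session

There is one attempt and no reset: what is moved stays moved. The work goes in short steps, Python scripts to look and compute and a tool call to move; the robot and the scene stay as the last step left them, time stands still between calls to the robot, and variables do not carry over. Pictures are saved under pics/ and viewed, and the job is handed in when it is done.

Besides the shell and the picture viewer there is one more tool, called after "Call:" by a JSON object that holds its "api" and its "payload". send_rows: Moves the arm, as the interface text tells. Its arguments: {"type":"object","properties":{"motion":{"type":"array"},"gripper":{"type":"number"},"grip_force":{"type":"number"}},"required":["motion"]}

```bash
mkdir -p pics; cat > h.py <<'E'
import numpy as np,cv2
from cell import sensors, read_camera, hand_in
def grab(name,fn):
    c=read_camera(name); f=c["frame"]; cv2.imwrite(fn,f[:,:,::-1]); 
    np.savez(fn.replace('.png','.npz'),**{k:np.asarray(v) for k,v in c.items()})
    return c
def load(fn): return dict(np.load(fn))
def ray(c,u,v):
    E=np.array(c["extrinsics"]);R=E[:3,:3];t=E[:3,3]
    d=np.array([(u-c["cx"])/c["fx"],-(v-c["cy"])/c["fy"],-1.0])
    o=-R.T@t; d=R.T@d; return o,d/np.linalg.norm(d)
def onplane(c,u,v,z):
    o,d=ray(c,u,v); return o+d*(z-o[2])/d[2]
def proj(c,p):
    E=np.array(c["extrinsics"]);q=E[:3,:3]@np.array(p)+E[:3,3]
    return c["cx"]+c["fx"]*q[0]/-q[2], c["cy"]+c["fy"]*q[1]/q[2]
def tri(rs):
    A=np.zeros((3,3));b=np.zeros(3)
    for o,d in rs:
        P=np.eye(3)-np.outer(d,d);A+=P;b+=P@o
    x=np.linalg.solve(A,b); return x,[np.linalg.norm((np.eye(3)-np.outer(d,d))@(x-o)) for o,d in rs]
E
python3 - <<'E'
from h import *
for n in("scene","top","wrist"):
    c=grab(n,f"pics/{n}0.png"); print(n,c.keys(),c["fx"],c["cx"],c["cy"]); print(np.round(c["extrinsics"],3))
s=sensors.observe(); print(s)
E
```

```text
scene dict_keys(['frame', 'fx', 'fy', 'cx', 'cy', 'extrinsics']) 440.87649883396585 322.15169505898206 204.2973614870051
[[-0.847  0.532  0.006  0.334]
 [-0.399 -0.641  0.656  0.207]
 [ 0.353  0.553  0.755 -1.278]
 [ 0.     0.     0.     1.   ]]
top dict_keys(['frame', 'fx', 'fy', 'cx', 'cy', 'extrinsics']) 383.89310049059014 322.7066518451105 196.8924316532481
[[-0.092 -0.996 -0.002  0.177]
 [ 0.975 -0.091  0.205 -0.462]
 [-0.204  0.017  0.979 -0.962]
 [ 0.     0.     0.     1.   ]]
wrist dict_keys(['frame', 'fx', 'fy', 'cx', 'cy', 'extrinsics']) 351.9078610561642 317.78200297382415 198.99313495681835
[[ 0.376  0.927 -0.001 -0.525]
 [-0.886  0.359 -0.294  0.036]
 [-0.272  0.111  0.956 -0.391]
 [ 0.     0.     0.     1.   ]]
{'time': 0.15, 'qpos': array([ 1.04000224e+00,  3.42578068e-01,  1.52480898e+00, -2.28306950e-05,
        1.27538016e+00, -1.45990684e-01]), 'qvel': array([ 7.89453994e-06, -7.65198468e-04, -3.37493098e-03, -1.78638330e-03,
        1.13878354e-03, -6.92197861e-04]), 'joint_efforts': array([ 1.60595529e-03, -4.31469941e+01, -2.44353408e+01,  7.17788399e-02,
        5.37081447e-02, -1.26850214e-04]), 'tool_pos': array([0.19691218, 0.48637457, 0.25119262]), 'tool_rot': array([-1.57196156e+00,  1.49263885e-04, -3.84796826e-01]), 'contact_force': array([-0.34132707, -0.13463949, -0.22863231]), 'torque': array([-0.01041733, -0.04687067,  0.02308974]), 'opening': 0.09194140631494209}
```

```bash
sleep 1
```

```text
(no output)
```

View pics/scene0.png

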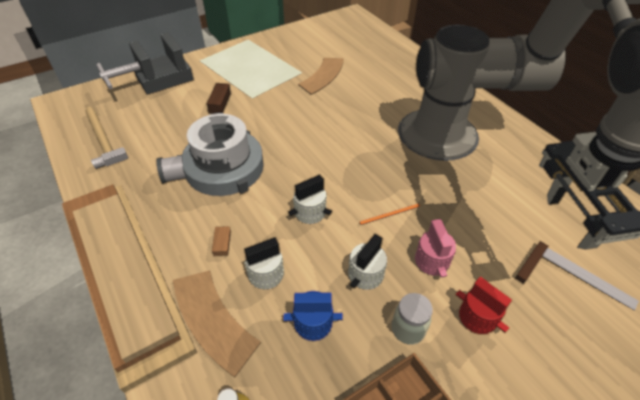

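View pics/top0.png

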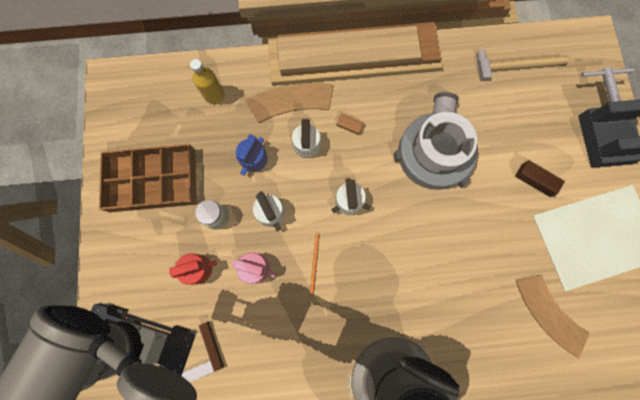

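View pics/wrist0.png

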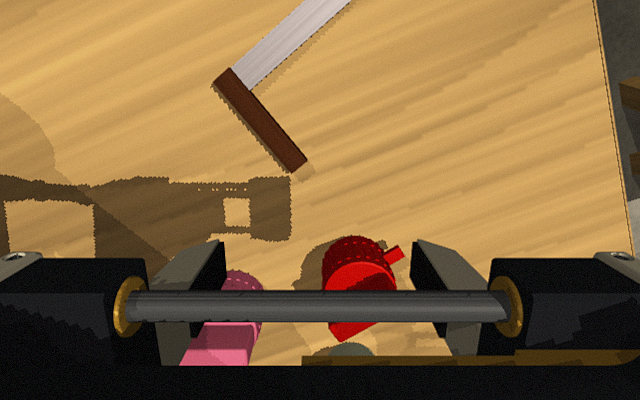

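```bash
python3 - <<'E'
import cv2,numpy as np
a=cv2.imread('pics/scene0.png')[165:300,235:400]; b=cv2.imread('pics/top0.png')[110:235,240:385]
cv2.imwrite('pics/cropA.png',np.hstack([cv2.resize(a,(400,400*a.shape[0]//a.shape[1]),interpolation=cv2.INTER_CUBIC)[:320],cv2.resize(b,(400,400*b.shape[0]//b.shape[1]),interpolation=cv2.INTER_CUBIC)[:320]]))
E
```

```text
(no output)
```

View pics/cropA.png

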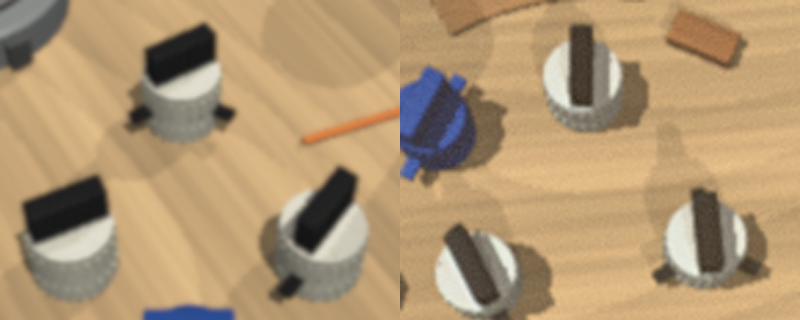

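Candidates: white cans at scene (310,200) has lugs off the handle line = three-lug; (265,262) no lugs = plain; (368,262)/top (268,210) has a lug in line with the handle = two-lug; blue (313,315), red (485,305), pink (436,250), grey jar (412,318) are look-alikes. I choose (368,262).

```bash
cat > m1.py <<'E'
from h import *
s=load('pics/scene0.npz');t=load('pics/top0.npz')
def comps(c,box,vmax):
    f=c["frame"].astype(int);u0,v0,u1,v1=box
    g=f[v0:v1,u0:u1].max(2); m=(g<vmax).astype(np.uint8)
    n,l,st,ce=cv2.connectedComponentsWithStats(m)
    for i in range(1,n):
        if st[i,4]>15:
            ys,xs=np.where(l==i); r=cv2.minAreaRect(np.c_[xs+u0,ys+v0].astype(np.float32))
            print(box,st[i,4],ce[i]+[u0,v0],np.round(r[1],1),r[2], np.round(cv2.boxPoints(r),1).tolist())
comps(s,(335,225,400,295),70); comps(t,(240,180,300,235),110)
# coarse
for c,u,v,z in((s,372,250,.108),(t,265,207,.108)): print(onplane(c,u,v,z))
p=tri([ray(s,371,245),ray(t,265.5,206)]);print(p)
w=load('pics/wrist0.npz');E=w["extrinsics"];print('cam',-E[:3,:3].T@E[:3,3],'fwd',-E[2,:3])
from scipy.spatial.transform import Rotation as R
o=sensors.observe();T=R.from_euler('xyz',o['tool_rot']).as_matrix();print(np.round(T,3)); print('cam in tool',T.T@(-E[:3,:3].T@E[:3,3]-o['tool_pos']),'fwd',T.T@-E[2,:3])
E
python3 m1.py
```

```text
(335, 225, 400, 295) 417 [368.23741007 251.59232614] [13.  35.6] 37.87498474121094 [[352.29998779296875, 261.29998779296875], [374.20001220703125, 233.1999969482422], [384.3999938964844, 241.1999969482422], [362.5, 269.29998779296875]]
(335, 225, 400, 295) 59 [354.08474576 282.40677966] [6.4 9.7] 33.6900634765625 [[348.6000061035156, 285.1000061035156], [354.0, 277.0], [359.29998779296875, 280.5], [353.8999938964844, 288.6000061035156]]
(240, 180, 300, 235) 271 [265.95202952 206.14760148] [30.4  9.7] 62.35402297973633 [[254.8000030517578, 194.6999969482422], [263.3999938964844, 190.1999969482422], [277.5, 217.10000610351562], [268.8999938964844, 221.6999969482422]]
(240, 180, 300, 235) 46 [276.80434783 225.60869565] [7.8 7.1] 45.0 [[272.0, 225.0], [277.0, 220.0], [282.5, 225.5], [277.5, 230.5]]
[0.46023697 0.28882584 0.108     ]
[0.45189599 0.27759949 0.108     ]
(array([0.45424655, 0.27677233, 0.10646355]), [np.float64(0.0004789597189780197), np.float64(0.0004789597189779607)])
cam [0.12319315 0.51656925 0.38377325] fwd [ 0.27202242 -0.11136765 -0.9558248 ]
[[ 0.927 -0.001  0.375]
 [-0.375 -0.001  0.927]
 [-0.    -1.    -0.001]]
cam in tool [-0.07968229 -0.13256901  0.00016024] fwd [ 2.94077542e-01  9.55781565e-01 -8.65749150e-07]
```

```bash
python3 - <<'E'
import cv2,numpy as np
a=cv2.imread('pics/top0.png')[80:200,385:495]; b=cv2.imread('pics/scene0.png')[105:205,150:280]
cv2.imwrite('pics/cropB.png',np.hstack([cv2.resize(a,(400,436),interpolation=cv2.INTER_CUBIC)[:300],cv2.resize(b,(400,307),interpolation=cv2.INTER_CUBIC)[:300]]))
E
```

```text
(no output)
```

View pics/cropB.png

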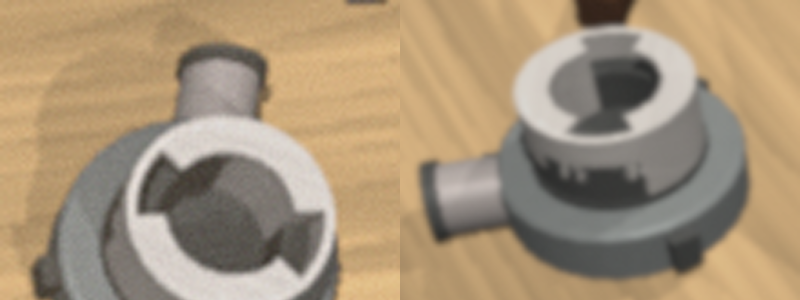

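```bash
python3 - <<'E'
from h import *
s=load('pics/scene0.npz');t=load('pics/top0.npz')
def hd(a,b): d=b-a; return np.degrees(np.arctan2(d[1],d[0]))%180
print('top edge hd',hd(onplane(t,259.1,192.4,.108),onplane(t,273.2,219.4,.108)))
print('lugs/scene near lug',onplane(s,354,282,.034),onplane(t,277,225,.034))
for n,u,v in(('blue',252,153),('plain',307,138),('three',351,197),('grey',210,213),('pink',252,267)): print(n,onplane(t,u,v,.06))
print('socket',onplane(t,449,139,.122), onplane(s,218.5,140,.122), tri([ray(t,449,139),ray(s,218.5,140)]))
g1=onplane(t,385+158/3.636,80+185/3.636,.122);g2=onplane(t,385+300/3.636,80+240/3.636,.122);print('gap',hd(g1,g2))
E
```

```text
top edge hd 23.235339623643938
lugs/scene near lug [0.50303257 0.29563441 0.034     ] [0.41543617 0.25930421 0.034     ]
blue [0.61037388 0.30962103 0.06      ]
plain [0.63874779 0.16024594 0.06      ]
three [0.46689722 0.06004117 0.06      ]
grey [0.45873864 0.4263074  0.06      ]
pink [0.3118945  0.32602402 0.06      ]
socket [ 0.57952355 -0.19519618  0.122     ] [ 0.59010912 -0.16185514  0.122     ] (array([ 0.58418836, -0.20157127,  0.09355532]), [np.float64(0.005901747582896776), np.float64(0.005901747582896903)])
gap 61.85955218879654
```

Call:
{"api": "send_rows", "payload": {"motion": [[[0.04,0,-0.012,-6],[0.08,0,-0.025,-13],[0.13,0,-0.04,-20],[0.17,0,-0.053,-28],[0.215,0,-0.066,-36],[0.26,0,-0.08,-44],[0.3,0,-0.092,-49],[0.317,0,-0.0975,-49]]], "gripper": 0.55}}

```text
time: 0.95
tool_pos: [0.4569, 0.2742, 0.2509]
tool_rot: [-1.572, 0.001, 0.47]
contact_force: [-0.4, 0.5, 0.1]
opening: 0.0505
```

```bash
python3 - <<'E'
from h import *
grab("wrist","pics/wrist1.png"); o=sensors.observe(); print(o)
E
```

```text
{'time': 1.0, 'qpos': array([ 0.39628763,  0.35839294,  1.50245386, -0.00245214,  1.2814227 ,
       -1.64081071]), 'qvel': array([ 0.06496547, -0.0204843 ,  0.03752165,  0.02054293,  0.00058652,
        0.09623881]), 'joint_efforts': array([  3.20948794, -45.72742939, -23.01140785,   0.59138238,
         0.57465468,  -0.3341731 ]), 'tool_pos': array([0.4576773 , 0.27357495, 0.25073332]), 'tool_rot': array([-1.57309287e+00,  8.40387240e-04,  4.67001563e-01]), 'contact_force': array([ 1.29106856, -1.86739735,  0.69167956]), 'torque': array([ 0.05067718, -0.07916977,  0.04411594]), 'opening': 0.050269157734126727}
```

View pics/wrist1.png

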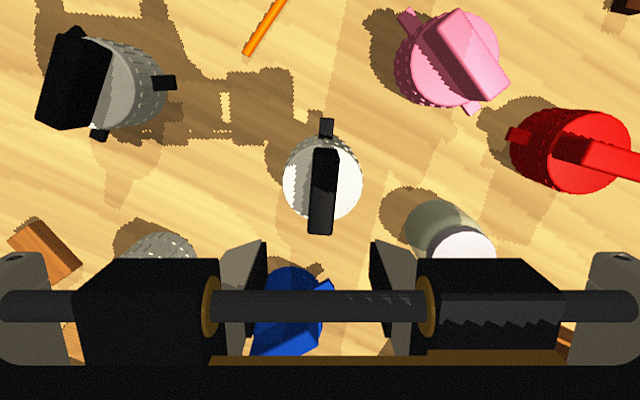

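The close view shows the chosen can at (322,180) with its handle and the lug at (326,127) in line: two-lug confirmed. Wrist joint would near its limit at the socket, so I use the half-turned grasp.

Call:
{"api": "send_rows", "payload": {"motion": [[[0,0,0,8.5],[0,0,0,17],[0,0,0,25.5],[0,0,0,34],[0,0,0,42.5],[0,0,0,51],[0,0,0,59.5],[0,0,0,68]]]}}

```text
time: 1.8
tool_pos: [0.4571, 0.274, 0.2505]
tool_rot: [-1.573, -0.001, -0.726]
contact_force: [0.7, -0.1, 0.6]
opening: 0.0502
```

Call:
{"api": "send_rows", "payload": {"motion": [[[0,0,0,8.5],[0,0,0,17],[0,0,0,25.5],[0,0,0,34],[0,0,0,42.5],[0,0,0,51],[0,0,0,59.5],[0,0,0,68]]]}}

```text
time: 2.6
tool_pos: [0.4564, 0.2744, 0.2502]
tool_rot: [-1.571, -0.003, -1.918]
contact_force: [-0.2, 0.3, -0.4]
opening: 0.0505
```

Call:
{"api": "send_rows", "payload": {"motion": [[[0,0,0,8.5],[0,0,0,17],[0,0,0,25.5],[0,0,0,34],[0,0,0,42],[0,0,0,45],[0,0,0,45],[0,0,0,45]]]}}

```text
time: 3.4
tool_pos: [0.456, 0.2746, 0.2501]
tool_rot: [-1.569, -0.003, -2.702]
contact_force: [-0.5, -0.2, 0.1]
opening: 0.0503
```

```bash
python3 - <<'E'
from h import *
grab("wrist","pics/wrist2.png"); o=sensors.observe(); print(o['qpos'],o['tool_pos'],o['tool_rot'],o['time'])
for n in(1,2):
    c=load(f'pics/wrist{n}.npz'); f=c["frame"].astype(int); 
    a=f[90:260,240:400].astype(np.uint8); print(f[:,:,:].shape)
    cv2.imwrite(f'pics/c{n}.png',cv2.resize(np.clip(a[:,:,::-1].astype(int)*3,0,255).astype(np.uint8),None,fx=2.4,fy=2.4,interpolation=cv2.INTER_NEAREST))
cv2.imwrite('pics/c12.png',np.hstack([cv2.imread('pics/c1.png'),cv2.imread('pics/c2.png')]))
E
```

```text
[ 0.39888402  0.35834852  1.50431757 -0.00194554  1.28150081  1.53084046] [0.45612103 0.27456084 0.2501045 ] [-1.56903740e+00 -2.64713409e-03 -2.70219768e+00] 3.45
(400, 640, 3)
(400, 640, 3)
```

View pics/c12.png

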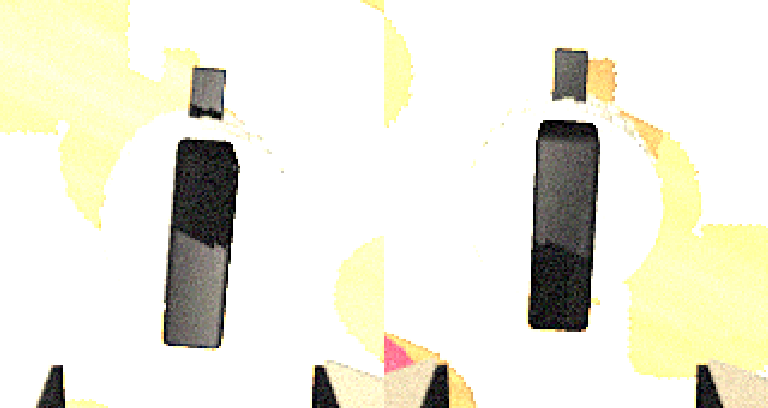

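View pics/wrist2.png

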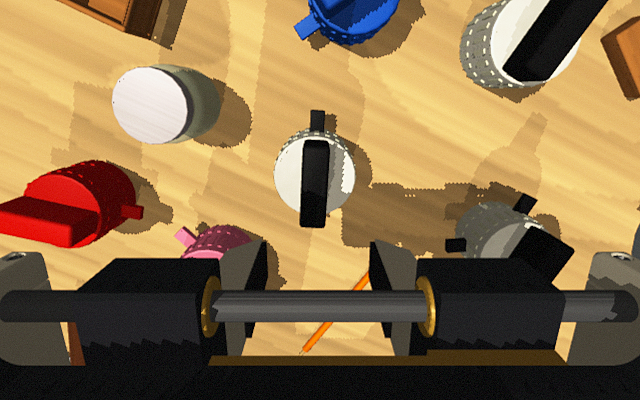

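```bash
cat > m2.py <<'E'
from h import *
a=load('pics/wrist1.npz');b=load('pics/wrist2.npz')
P=lambda u,v:(240+u/2.4,90+v/2.4)
for p,q in(((164,344),(214,137)),((219,347),(156,137))):
    print(tri([ray(a,*P(*p)),ray(b,*P(*q))]))
z=.108
A=[onplane(a,*P(164,344),z),onplane(a,*P(219,347),z)];B=[onplane(b,*P(145,329),z),onplane(b,*P(202,330),z)]
B2=[onplane(b,*P(156,137),z),onplane(b,*P(214,137),z)]
m=lambda x:(x[0]+x[1])/2
ea,eb,eb2=m(A),m(B),m(B2);d=ea-eb
print(ea,eb,eb2,'len',np.linalg.norm(d),'ctr',(ea+eb)/2,'hd',np.degrees(np.arctan2(d[1],d[0])))
d=eb2-eb;print('img2 only',np.linalg.norm(d),(eb+eb2)/2,np.degrees(np.arctan2(d[1],d[0])))
print('lug',onplane(a,*P(208,90),.034),onplane(b,*P(187,70),.034))
from scipy.spatial.transform import Rotation as R
o=sensors.observe();T=R.from_euler('xyz',o['tool_rot']).as_matrix()
g=np.array([*((ea+eb)/2)[:2],.093+.006]); print('tool shift',T.T@(g-o['tool_pos']))
E
python3 m2.py
```

```text
(array([0.49331739, 0.28280595, 0.1059704 ]), [np.float64(0.0005802685768206123), np.float64(0.0005802685768206879)])
(array([0.48526359, 0.30027181, 0.10690886]), [np.float64(0.0008318272835385747), np.float64(0.0008318272835386586)])
[0.48838774 0.29188279 0.108     ] [0.42719856 0.26609717 0.108     ] [0.48982527 0.29102642 0.108     ] len 0.06640041468521567 ctr [0.45779315 0.27898998 0.108     ] hd 22.85095280335516
img2 only 0.06740602619291937 [0.45851191 0.27856179 0.108     ] 21.7055653795421
lug [0.41273775 0.26122052 0.034     ] [0.50419413 0.29692468 0.034     ]
tool shift [-0.00379739  0.15108895 -0.00356287]
```

Call:
{"api": "send_rows", "payload": {"motion": [[[-0.004,0.03,-0.0035,3],[-0.004,0.07,-0.0035,3],[-0.004,0.11,-0.0035,3],[-0.004,0.14,-0.0035,3],[-0.004,0.15,-0.0035,3],[-0.004,0.15,-0.0035,3],[-0.004,0.15,-0.0035,3]]]}}

```text
time: 4.15
tool_pos: [0.4589, 0.2795, 0.1014]
tool_rot: [-1.569, -0.0, -2.754]
contact_force: [0.5, 0.2, 0.6]
opening: 0.0508
```

Call:
{"api": "send_rows", "payload": {"motion": [[[0,0,0,0],[0,0,0,0],[0,0,0,0],[0,0,0,0],[0,0,0,0]]], "gripper": 0, "grip_force": 45}}

```text
time: 4.65
tool_pos: [0.4591, 0.2795, 0.1019]
tool_rot: [-1.569, 0.0, -2.754]
contact_force: [0.6, -1.4, 3.4]
opening: 0.0219
```

Call:
{"api": "send_rows", "payload": {"motion": [[[0,-0.015,0,0],[0,-0.05,0,0],[0,-0.09,0,0],[0,-0.13,0,0],[0,-0.165,0,0],[0,-0.19,0,0],[0,-0.2,0,0],[0,-0.2,0,0]]]}}

```text
time: 5.45
tool_pos: [0.459, 0.2799, 0.3022]
tool_rot: [-1.569, 0.002, -2.754]
contact_force: [-0.4, -0.2, -2.9]
opening: 0.0215
```

Call:
{"api": "send_rows", "payload": {"motion": [[[0.003,0,0.012,-2],[0.01,0,0.04,-4],[0.02,0,0.08,-8],[0.03,0,0.12,-12],[0.04,0,0.16,-16],[0.05,0,0.2,-20],[0.06,0,0.24,-23],[0.068,0,0.272,-25]]]}}

```text
time: 6.25
tool_pos: [0.498, 0.0003, 0.3002]
tool_rot: [-1.572, -0.002, -2.317]
contact_force: [0.9, 1.0, -3.7]
opening: 0.0218
```

```bash
python3 - <<'E'
from h import *
from scipy.spatial.transform import Rotation as R
o=sensors.observe();T=R.from_euler('xyz',o['tool_rot']).as_matrix()
print(o['tool_pos'],o['tool_rot'],o['qpos'],o['opening'],o['contact_force'])
print('shift to view',T.T@(np.array([.54,-.28,.30])-o['tool_pos']),'hd',np.degrees(o['tool_rot'][2]))
E
```

```text
[4.98040376e-01 2.61543612e-04 3.00199805e-01] [-1.57174491e+00 -1.97665133e-03 -2.31681109e+00] [-1.52823937e-01  2.58308901e-01  1.50708399e+00 -1.12960456e-03
  1.37809138e+00  5.93409148e-01] 0.0218066533753079 [ 0.86158247  1.01587651 -3.66917674]
shift to view [0.17734448 0.00034069 0.22103394] hd -132.7434974094943
```

Call:
{"api": "send_rows", "payload": {"motion": [[[0.02,0,0.025,-2],[0.045,0,0.055,-4],[0.075,0,0.09,-7],[0.105,0,0.125,-10],[0.135,0,0.165,-12],[0.16,0,0.2,-14],[0.177,0,0.221,-14.7],[0.177,0,0.221,-14.7]]]}}

```text
time: 7.05
tool_pos: [0.5394, -0.2833, 0.2964]
tool_rot: [-1.577, -0.002, -2.064]
contact_force: [0.4, 0.7, -3.3]
opening: 0.0217
```

```bash
python3 - <<'E'
from h import *
grab("wrist","pics/wrist3.png"); o=sensors.observe(); print(o['qpos'],o['tool_pos'],o['tool_rot'],o['time'])
grab("top","pics/top3.png");grab("scene","pics/scene3.png")
E
```

```text
[-0.6054675   0.47625781  1.19108201 -0.00177881  1.4809884  -0.11294192] [ 0.53936299 -0.28105773  0.29682007] [-1.57768868e+00 -1.00012628e-03 -2.06315295e+00] 7.1
```

View pics/wrist3.png

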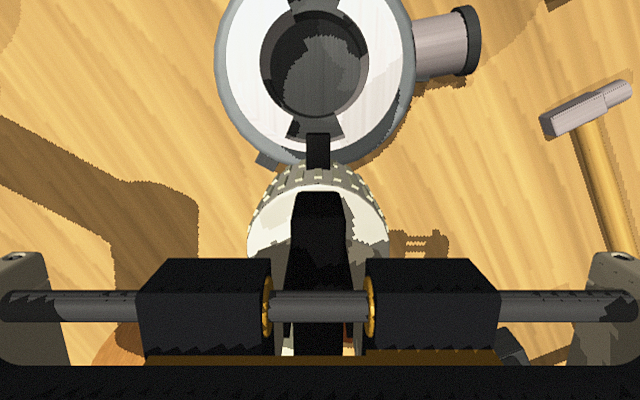

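View pics/scene3.png

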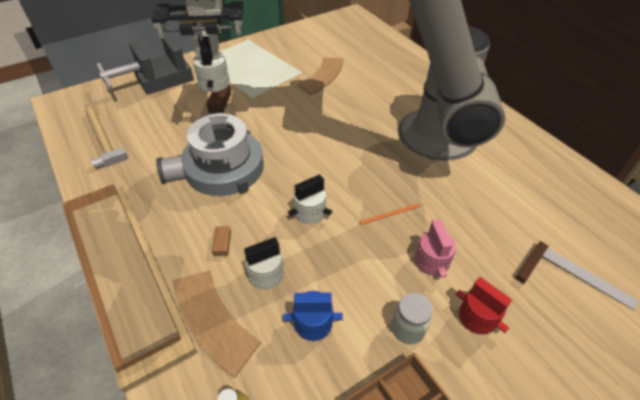

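The wrist view shows the collar: bore centred about (314,64), gaps at (315,8) and (315,127), held can's lug at (318,150). Second viewpoint for height.

Call:
{"api": "send_rows", "payload": {"motion": [[[0.003,-0.01,0.02,0],[0.003,-0.02,0.05,0],[0.003,-0.03,0.07,0],[0.003,-0.03,0.07,0],[0.003,-0.03,0.07,0]]]}}

```text
time: 7.7
tool_pos: [0.6002, -0.3131, 0.3269]
tool_rot: [-1.578, -0.0, -2.059]
contact_force: [0.8, 0.5, -3.5]
opening: 0.0211
```

```bash
cat > m3.py <<'E'
from h import *
from scipy.optimize import least_squares
def edge(c,u0,v0,rmax,thr=150):
    g=cv2.GaussianBlur(c["frame"],(3,3),0).max(2).astype(float);out=[]
    for k in np.arange(0,360,2):
        a=np.radians(k);rs=np.arange(15,rmax,.5)
        u=u0+rs*np.cos(a);v=v0+rs*np.sin(a);ok=(u>1)&(u<638)&(v>1)&(v<398)
        if ok.sum()<10: continue
        p=cv2.remap(g.astype(np.float32),u[ok].astype(np.float32)[None],v[ok].astype(np.float32)[None],cv2.INTER_LINEAR)[0]
        i=np.where(p>thr)[0]
        if len(i): out.append((k,u[ok][i[0]],v[ok][i[0]],rs[ok][i[0]]))
    return np.array(out)
def circ(P):
    P=P.copy()
    for _ in range(4):
        r=least_squares(lambda x:np.hypot(P[:,0]-x[0],P[:,1]-x[1])-x[2],[*P.mean(0),.045],loss='soft_l1',f_scale=.0005)
        e=np.abs(np.hypot(P[:,0]-r.x[0],P[:,1]-r.x[1])-r.x[2]);P=P[e<max(.0012,2*np.median(e))] 
    return r.x,len(P)
E
python3 - <<'E'
from m3 import *
grab("wrist","pics/wrist4.png"); o=sensors.observe(); print(o['tool_pos'],o['tool_rot'],o['time'])
E
```

```text
[ 0.59984496 -0.31312172  0.32701292] [-1.57839576e+00 -4.21244976e-04 -2.05920168e+00] 7.75
```

View pics/wrist4.png

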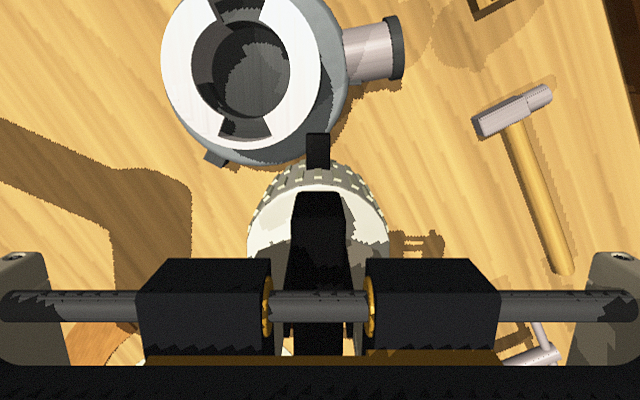

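```bash
cat > m4.py <<'E'
from m3 import *
res=[]
for fn,u0,v0,rm in(('wrist3',314,64,90),('wrist4',240,69,85)):
    c=load(f'pics/{fn}.npz');e=edge(c,u0,v0,rm,170)
    P=np.array([onplane(c,u,v,.122)[:2] for _,u,v,_ in e]);x,n=circ(P)
    print(fn,np.round(x,4),n,len(e))
    res.append((c,x))
    rr=np.hypot(*(P-x[:2]).T);an=np.degrees(np.arctan2(*(P-x[:2]).T[::-1]))
    i=np.argsort(an); print(' '.join(f"{a:.0f}:{1e3*r:.0f}" for a,r in zip(an[i],rr[i])))
rs=[ray(c,*proj(c,[x[0],x[1],.122])) for c,x in res]
print(tri(rs))
E
python3 m4.py
```

```text
wrist3 [ 0.5831 -0.1928  0.0449] 135 150
-180:45 -178:45 -176:45 -174:45 -172:45 -170:45 -168:45 -166:45 -164:45 -162:45 -160:45 -158:45 -156:45 -154:45 -152:45 -150:45 -148:45 -146:45 -144:45 -142:47 -140:65 -137:64 -135:65 -133:64 -131:65 -129:65 -127:65 -125:67 -105:65 -103:64 -101:64 -99:65 -97:64 -95:65 -93:45 -91:45 -89:45 -86:45 -84:45 -82:45 -80:45 -78:45 -76:45 -74:45 -72:45 -70:45 -68:45 -66:45 -64:45 -62:45 -60:45 -58:45 -57:45 -55:45 -53:45 -51:45 -49:45 -47:45 -45:45 -43:45 -41:45 -39:45 -38:45 -36:45 -34:45 -32:45 -30:45 -28:45 -26:45 -24:45 -23:45 -21:45 -19:45 -17:45 -15:45 -13:45 -11:45 -10:45 -8:45 -6:45 -4:45 -2:45 -0:45 2:45 4:45 6:45 8:45 10:45 12:45 14:45 16:45 18:45 20:45 22:45 24:45 26:45 28:45 30:45 32:45 34:45 36:45 38:45 87:45 89:45 91:45 93:45 95:45 97:45 99:45 101:45 103:45 105:45 107:45 109:45 111:45 113:45 115:45 117:45 119:45 121:45 123:45 125:45 127:45 129:45 131:45 133:45 135:45 136:45 138:45 140:45 142:45 144:45 146:45 148:45 150:45 152:45 153:45 155:45 157:45 159:45 161:45 163:45 165:45 167:45 169:45 170:45 172:45 174:45 176:45 178:45
wrist4 [ 0.58
[... 554 characters left out ...]
:45 -35:45 -33:45 -31:45 -29:45 -27:45 -26:45 -24:45 -22:45 -20:45 -18:45 -16:45 -14:45 -13:45 -11:45 -9:45 -7:45 -5:45 -3:45 -2:45 0:45 2:45 4:45 6:45 8:45 9:45 11:45 13:45 15:45 17:45 19:45 21:45 23:45 24:45 26:45 28:45 30:45 32:45 34:45 36:45 38:46 86:45 89:45 91:45 93:45 95:45 97:45 99:45 101:45 104:45 106:45 108:45 110:45 112:45 114:45 116:45 118:45 120:45 122:45 124:45 126:45 128:45 130:45 132:45 134:45 136:45 138:45 140:45 142:45 144:45 146:45 148:45 149:45 151:45 153:45 155:45 157:45 159:45 161:45 162:45 164:45 166:45 168:45 170:45 172:45 173:45 175:45 177:45 179:45
(array([ 0.58311696, -0.19272881,  0.1213361 ]), [np.float64(7.072855787468878e-06), np.float64(7.07285578738942e-06)])
```

```bash
cat > m5.py <<'E'
from m3 import *
from scipy.spatial.transform import Rotation as R
c=load('pics/wrist4.npz');o=sensors.observe();T=R.from_euler('xyz',o['tool_rot']).as_matrix()
g=c["frame"].max(2).astype(int)
print('col318',g[120:180:2,318]); print('row150',g[150,296:342])
for v in (132.5,):
    for z in(-.076,-.068):
        p=onplane(c,318.5,v,o['tool_pos'][2]+z);print(z,T.T@(p-o['tool_pos']))
t=np.array([.5832,-.1928])
print(T.T@(np.array([*t,o['tool_pos'][2]])-o['tool_pos']),np.degrees(o['tool_rot']),o['tool_pos'])
E
python3 m5.py
```

```text
col318 [ 79  77  80  85  78  80  55  17  31  38  28  26  25  32  23  28  33  29
  23  28  28  30  23  27 116 138 140 139 210 212]
row150 [ 79  79  77  79  85  79  74  72  81  64  28  30  30  37  38  30  24  25
  24  27  24  32  28  29  28  24  27  29  23  28  23  24  25   6 161 234
 234 224 225 222 228 221 227 222 226 219]
-0.076 [-0.05685186  0.07597187  0.00083976]
-0.068 [-0.05774932  0.06797138  0.00082462]
[-0.09844384  0.00049927 -0.07115428] [-9.04354153e+01 -2.41355592e-02 -1.17983565e+02] [ 0.59984496 -0.31312172  0.32701292]
```

```bash
python3 - <<'E'
import cv2
a=cv2.imread('pics/wrist4.png')[110:280,235:405].astype(int)*3
cv2.imwrite('pics/lug.png',cv2.resize(a.clip(0,255).astype('uint8'),None,fx=3.5,fy=3.5,interpolation=cv2.INTER_NEAREST))
E
```

```text
(no output)
```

View pics/lug.png

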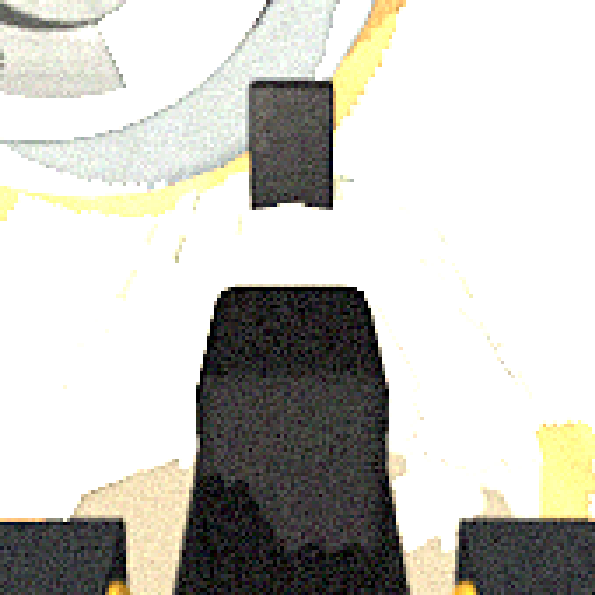

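Call:
{"api": "send_rows", "payload": {"motion": [[[-0.02,0,-0.015,0],[-0.05,0,-0.036,0],[-0.08,0,-0.058,0],[-0.095,0,-0.068,0],[-0.099,0,-0.0712,0],[-0.099,0,-0.0712,0],[-0.099,0,-0.0712,0]]]}}

```text
time: 8.45
tool_pos: [0.5833, -0.1933, 0.3274]
tool_rot: [-1.578, -0.001, -2.06]
contact_force: [-0.8, -0.2, -3.3]
opening: 0.022
```

```bash
cat > st.py <<'E'
from h import *
from scipy.spatial.transform import Rotation as R
import sys
o=sensors.observe();T=R.from_euler('xyz',o['tool_rot']).as_matrix()
print('t',o['time'],'pos',np.round(o['tool_pos'],4),'hd',np.degrees(o['tool_rot']),'F',np.round(o['contact_force'],1),'op',o['opening'],'q6',o['qpos'][5])
ax=o['tool_pos']+.0008*T[:,0]; print('axis-socket mm',1e3*(ax[:2]-[.5832,-.1928]),'need',T.T@np.array([*(np.array([.5832,-.1928])-ax[:2]),0]))
E
python3 st.py
```

```text
t 8.45 pos [ 0.5833 -0.1933  0.3274] hd [-9.04190842e+01 -5.93367643e-02 -1.18025014e+02] F [-0.8 -0.2 -3.3] op 0.021998422055615342 q6 0.04489527553791865
axis-socket mm [-0.23403174 -1.17942348] need [-1.15108812e-03  1.35018661e-06 -3.47570027e-04]
```

Call:
{"api": "send_rows", "payload": {"motion": [[[-0.001,0.02,0,0],[-0.001,0.05,0,0],[-0.001,0.08,0,0],[-0.001,0.105,0,0],[-0.001,0.125,0,0],[-0.001,0.137,0,0],[-0.001,0.142,0,0],[-0.001,0.142,0,0]]]}}

```text
time: 9.25
tool_pos: [0.5828, -0.1927, 0.1851]
tool_rot: [-1.579, -0.001, -2.061]
contact_force: [-0.3, -0.1, -2.9]
opening: 0.0217
```

```bash
python3 st.py; python3 -c "
from h import *
grab('scene','pics/scene5.png')
import cv2
cv2.imwrite('pics/scene5c.png',cv2.resize(cv2.imread('pics/scene5.png')[60:220,130:300],None,fx=3.5,fy=3.5,interpolation=cv2.INTER_CUBIC))"
```

```text
t 9.25 pos [ 0.5828 -0.1927  0.1851] hd [-9.04484252e+01 -6.86055828e-02 -1.18067013e+02] F [-0.3 -0.1 -2.9] op 0.021721868537631146 q6 0.046484796075636485
axis-socket mm [-0.76269179 -0.58817545] need [-8.77853637e-04 -4.15239059e-06  3.96238416e-04]
```

View pics/scene5c.png

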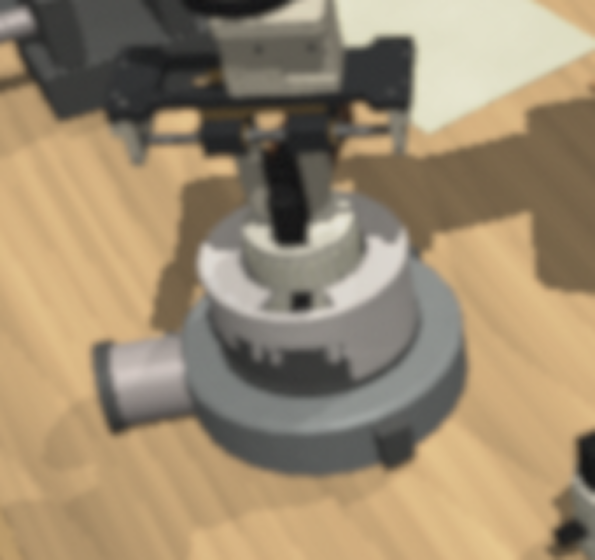

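The lug sits in the front gap at crop (300,298). Lowering to feel the ledge.

Call:
{"api": "send_rows", "payload": {"motion": [[[-0.0005,0.004,0,0],[-0.001,0.008,0,0],[-0.001,0.01,0,0],[-0.001,0.0115,0,0],[-0.001,0.0125,0,0],[-0.001,0.0135,0,0],[-0.001,0.0145,0,0]]]}}

```text
time: 10.0
tool_pos: [0.5836, -0.1918, 0.1719]
tool_rot: [-1.577, -0.001, -2.06]
contact_force: [-2.1, 0.6, 5.0]
opening: 0.0218
```

```bash
python3 st.py
```

```text
t 10.0 pos [ 0.5836 -0.1918  0.1719] hd [-9.03382751e+01 -6.61226257e-02 -1.18054567e+02] F [-2.1  0.6  5. ] op 0.02181719468578479 q6 0.04815491173579377
axis-socket mm [0.02172193 0.27296722] need [ 2.51109519e-04 -3.54985024e-07  1.09210033e-04]
```

Ledge contact at the predicted height. Raise 3 mm and twist clockwise (positive about tool y).

Call:
{"api": "send_rows", "payload": {"motion": [[[0,-0.003,0,0],[0,-0.003,0,4],[0,-0.003,0,8],[0,-0.003,0,13],[0,-0.003,0,18],[0,-0.003,0,23],[0,-0.003,0,28],[0,-0.003,0,30]]]}}

```text
time: 10.8
tool_pos: [0.5837, -0.1919, 0.175]
tool_rot: [-1.575, -0.004, -2.587]
contact_force: [-0.0, 0.4, -3.9]
opening: 0.0221
```

```bash
python3 st.py
```

```text
t 10.8 pos [ 0.5837 -0.1919  0.175 ] hd [ -90.24934287   -0.21856577 -148.22258969] F [-0.   0.4 -3.9] op 0.02206996687335473 q6 0.5746636024491117
axis-socket mm [-0.18439508  0.51630164] need [ 1.15139948e-04 -1.89342805e-06  5.36011324e-04]
```

Call:
{"api": "send_rows", "payload": {"motion": [[[0,0,0.0003,4],[0,0,0.0005,9],[0,0,0.0005,14],[0,0,0.0005,19],[0,0,0.0005,24],[0,0,0.0005,28],[0,0,0.0005,30],[0,0,0.0005,30]]]}}

```text
time: 11.6
tool_pos: [0.584, -0.1923, 0.1751]
tool_rot: [-1.573, -0.005, -3.111]
contact_force: [-0.8, 0.0, -3.2]
opening: 0.0219
```

```bash
python3 st.py
```

```text
t 11.6 pos [ 0.584  -0.1923  0.1751] hd [ -90.10122678   -0.30560169 -178.23654382] F [-0.8  0.  -3.2] op 0.021877705451097715 q6 1.098089012196445
axis-socket mm [0.02855747 0.46616073] need [ 4.28886187e-05 -5.92882735e-07  4.65060826e-04]
```

Call:
{"api": "send_rows", "payload": {"motion": [[[0,0.003,0.0003,0],[0,0.006,0.0005,0],[0,0.009,0.0005,0],[0,0.011,0.0005,0],[0,0.013,0.0005,0],[0,0.0145,0.0005,0],[0,0.0155,0.0005,0],[0,0.016,0.0005,0]]]}}

```text
time: 12.4
tool_pos: [0.584, -0.1928, 0.16]
tool_rot: [-1.572, -0.005, -3.111]
contact_force: [-3.8, 1.0, 5.8]
opening: 0.022
```

```bash
python3 st.py
```

```text
t 12.4 pos [ 0.584  -0.1928  0.16  ] hd [ -90.08315073   -0.27874854 -178.23038318] F [-3.8  1.   5.8] op 0.02201224960968469 q6 1.0973295972093626
axis-socket mm [-0.04676116 -0.00361821] need [-4.68500396e-05 -2.24777949e-07 -2.17279141e-06]
```

Seated on the floor at the predicted locked height (0.160). Release, back off, and look.

Call:
{"api": "send_rows", "payload": {"motion": [[[0,0,0,0],[0,0,0,0],[0,0,0,0],[0,0,0,0]]], "gripper": 0.55}}

```text
time: 12.8
tool_pos: [0.5841, -0.1928, 0.16]
tool_rot: [-1.572, -0.005, -3.111]
contact_force: [-0.7, 0.2, -0.1]
opening: 0.0481
```

Call:
{"api": "send_rows", "payload": {"motion": [[[0,-0.01,0,0],[0,-0.03,0,0],[0,-0.06,0,0],[0,-0.09,0,0],[0,-0.12,0,0],[0,-0.14,0,0],[0,-0.15,0,0],[0,-0.15,0,0]]]}}

```text
time: 13.6
tool_pos: [0.5851, -0.1932, 0.3117]
tool_rot: [-1.571, -0.002, -3.111]
contact_force: [-0.0, 0.5, -0.1]
opening: 0.0506
```

```bash
python3 st.py; python3 - <<'E'
from h import *
grab("wrist","pics/wrist6.png");grab("scene","pics/scene6.png")
E
```

```text
t 13.6 pos [ 0.5851 -0.1932  0.3117] hd [-8.99967829e+01 -1.04358596e-01 -1.78230884e+02] F [-0.   0.5 -0.1] op 0.05060588849715269 q6 1.0971858198797715
axis-socket mm [ 1.14905398 -0.42211127] need [ 1.13547298e-03  2.04247278e-06 -4.57383771e-04]
```

View pics/wrist6.png

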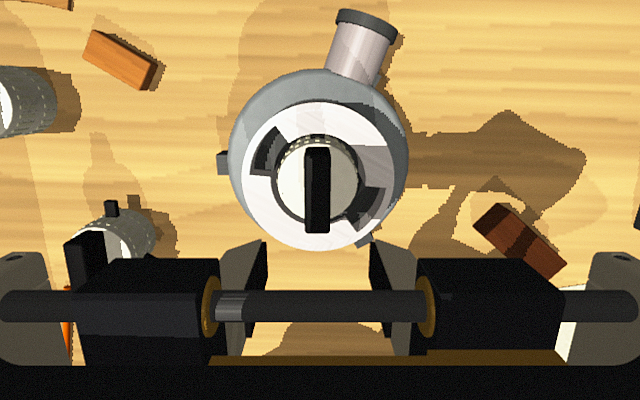

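View pics/scene6.png

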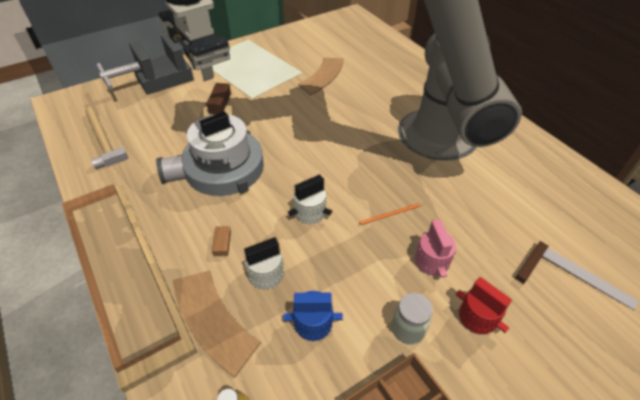

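The wrist view shows the can in the collar with its handle upright in the picture at (317,190), both gaps, (268,150) and (370,207), empty. One stereo check of its height from a shifted view.

Call:
{"api": "send_rows", "payload": {"motion": [[[0,-0.01,0.02,0],[0,-0.02,0.05,0],[0,-0.02,0.06,0],[0,-0.02,0.06,0],[0,-0.02,0.06,0]]]}}

```text
time: 14.2
tool_pos: [0.5861, -0.2521, 0.3275]
tool_rot: [-1.575, -0.008, -3.111]
contact_force: [0.3, 1.6, -0.6]
opening: 0.0508
```

```bash
python3 - <<'E'
from h import *
b=grab("wrist","pics/wrist7.png");a=load('pics/wrist6.npz')
C=[]
for c in(a,b):
    u,v=proj(c,[.583,-.193,.1655]); u,v=int(u),int(v)
    m=(c["frame"][v-60:v+60,u-45:u+45].max(2)<45).astype(np.uint8)
    n,l,st,ce=cv2.connectedComponentsWithStats(m); i=l[60,45] or 1+np.argmax(st[1:,4])
    ys,xs=np.where(l==i); xs=xs+u-45; ys=ys+v-60; bot=ys.max()
    r=(ys>=bot-12)&(ys<=bot-5); C.append([(xs[r].min(),bot+.5),(xs[r].max()+1,bot+.5)]); print(st[i],C[-1])
P=[tri([ray(a,*C[0][k]),ray(b,*C[1][k])]) for k in(0,1)]
for p in P: print(p)
z=.1655
for c,k in((a,0),(b,1)): print([onplane(c,*q,z) for q in C[k]])
E
```

```text
[  32   13   58   86 2359] [(np.int64(304), np.float64(232.5)), (np.int64(358), np.float64(232.5))]
[  32   15   48   82 1653] [(np.int64(240), np.float64(223.5)), (np.int64(280), np.float64(223.5))]
(array([ 0.54823739, -0.18220032,  0.1642468 ]), [np.float64(6.692408861079813e-05), np.float64(6.692408861100148e-05)])
(array([ 0.56662646, -0.22281616,  0.20634992]), [np.float64(0.00034112548102766996), np.float64(0.0003411254810276451)])
[array([ 0.5486899 , -0.18223228,  0.1655    ]), array([ 0.55009149, -0.228351  ,  0.1655    ])]
[array([ 0.54881433, -0.18249924,  0.1655    ]), array([ 0.54995784, -0.21837955,  0.1655    ])]
```

The clean left corner gives the handle top at z = 0.164. Locked predicts 0.1655 and resting on the ledge 0.1775, so it is home. The right corner merged with a shadow, so I ignore it.

```bash
python3 -c "
from cell import hand_in,sensors
print(sensors.observe()['time'],hand_in())"
```

```text
the job is handed in; nothing more can be done
14.25 None
```

I fitted the two-lug cartridge to the dust extractor and handed the job in at 14.25 s, with the gripper clear. It was lowered through the gaps until the lugs met the ledge, lifted 3 mm, twisted 60° clockwise, then lowered into the notches and released.

**Height:** the TCP read 0.172 m at ledge contact and 0.160 m at floor contact, against predictions of 0.1715 and 0.1595 m. After release, a two-view check put the handle top at 0.164 m (locked predicts about 0.1655 m, resting on the ledge 0.1775 m).

**Position:** the last pictures show both gaps empty, the handle turned 60° from them, and the other cartridges and look-alikes standing where they were.

**Checks that failed or disagreed:**
- In the height check, one of the two handle corners merged with a shadow and gave a useless 0.206 m, so the height rests on the other corner.
- My first by-eye estimate of the socket from the fixed cameras disagreed by about 3 cm. I replaced it with a two-view wrist-camera fit, whose two centres agreed within 0.1 mm.

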